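Push a lattice panel home on the carving board

ROBOT

A 6-joint arm with a two-finger parallel gripper is mounted at the origin on the work surface. World frame = base frame: x ahead of the robot, y to its left, z up, the work surface at z = 0. Lengths are in mm, angles in rad, forces in N, time in s.
With the tool pointing down it reaches from about 300 to 775 mm from the base axis. Payload 14.6 kg.
Tool frame: the origin (TCP) lies where the fingers leave the gripper's body, on its centre line; the fingertips stand 97 mm ahead of it and the grasp point (between the pads) lies 78 mm ahead of it; z points along the fingers, y is the line along which they close (so a half turn about z gives the same grasp; the last joint's range is limited). The gripper opens to 94 mm and grips with 3 to 60 N. Pads are 16 mm wide; open, the fingers measure 119 mm over their backs; the gripper's body (75 mm by 177 mm) begins 78 mm behind the grasp point.
Start: joints at [-1.41, 0.3, 1.521, -0, 1.321, -0.067], TCP at [124.203, -535.783, 302.646] pointing down, gripper open.
Joint ranges: [-3.03, 3.03], [-0.79, 2.21], [0.23, 2.52], [-1.04, 4.18], [0, 3.07], [-2.55, 2.55]. Speed limits (rad/s): [2.22, 2.22, 2.57, 3.14, 3.14, 3.14].

INTERFACE

Orientations are given as a unit quaternion [w, x, y, z].
In Python, from rig import sense, eyes, manip gives the robot as it stands.
- The arm moves only by the tool move_arm, never from a script. Its argument "deltas" is text: rows parted by semicolons, each of 6 numbers parted by spaces: the shift along the tool's x, y, z normalised to -1 to 1, where 1 is 0.04 m, then the turn, a rotation vector about the tool's x, y, z normalised to -1 to 1, where 1 is 60 degrees. In form: dx dy dz ax ay az; .... A call has 1 to 10 rows; each row shifts and turns the commanded pose from where the row before left it, along the tool's axes as they then stand; what a row does not reach is not made up. A row lasts 1/12 s, in which the tool goes at most 41.7 mm and 7.16 degrees, less where a joint would pass 70% of its speed; a pose out of reach is approached as far as the arm can. A call with a number of a shift or a turn outside -1 to 1 is refused whole. A call with a gripper value outside its range is refused whole. "hand" is the opening, from -1 (shut) to 1 (fully open), set as the call begins (left out, the last holds). The fingers move at their own pace and stop on an object; "grip_force" is the grip in N (left out, the last holds). Time passes only in rows, so rows that do not move let the fingers close. It gives the time, the measured TCP pose, the force, the opening and the grip force at its end, in the units of the state.
- sense(): the state, without advancing time (a new reading comes with each control period).
- eyes.capture(name): name is "side" or "top"; returns the picture (480x640x3 uint8, red, green, blue); there is no depth.
- eyes.calibration(name): a dict with "fx", "fy", "cx", "cy" (pixels), "k1" (the pictures are not rectified: a ray, as slopes to the right and down, at radius r is drawn at 1 + k1 r^2 times it, then the intrinsics apply), "world_to_cam" (4x4, takes a point from world to camera coordinates). Camera axes: x right, y down, z forward; pixel columns grow to the right and rows downward; lengths in mm; the calibration is good to about 2 mm. A picture is of the moment at which its call begins. calibration takes no time and is no camera call.
- manip.finish_job(): hands the job in; it is judged then, once.
The state is a dict: "time": time; "q": joint angles; "dq": joint speeds; "joint_torque": joint torques, N m; "tcp_pos": TCP position; "tool_rot": TCP orientation; "contact_force": force on the tool from outside, world axes, zero at the start; "torque": the same for the moment, N m; "opening": finger opening in mm; "gripper_force": force on a finger pad.
Only numpy, scipy, OpenCV 4.12 (cv2) and the standard library are available. Lean on these libraries where they do the work, as an engineer would, in place of code of your own. Each camera call takes 0.05 s, during which the arm holds its last target. There are 200 camera calls.

TASK

Using only your fingertips, push the pale wooden lattice panel along the carving board until it sits square in the corner, flush against both the long dark fence and the dark end stop, and slide the red jaw along up to the panel so that it touches the panel's free end and keeps it there. Only push: do not lift or tip the panel, and leave the tools and other things where they are. Finish with the hand clear.

Things in the scene. Friction and masses are not known exactly. Their poses are not given: they have to be found in the camera images.
- jig: Fixed carving board, grey-faced plywood 12 mm thick, with dark fence and end stop (tops 42 mm above the bench). Origin on the bench surface; x from the board's near edge towards the fence, y along the fence from the jaw towards the end stop, z up. Plywood spans x -130..170, y -220..270 mm. Place and yaw (-0.3..0.2 rad) differ each time.
- fence (a point): Point on the fence's straight inner face, which lies at x = 85 mm on the board and faces -x; point at y = 90 mm, 27 mm above the bench. The fence runs y -220..180 mm, 25 mm thick, dark wood.
- stop (a point): Middle of the end stop's inner face, which lies at y = 155 mm on the board and faces -y; 27 mm above the bench. The stop spans x -20..85 mm, 25 mm thick, dark wood, square to the fence.
- panel: Loose pale lattice panel 90 (its x) by 130 (its y) mm, 26 mm high, six openings 23 mm wide, rosette in the middle; 0.13-0.24 kg, slides at 1-2 N. Origin at the centre of its underside, z up; lies on the plywood (z = 12 mm), askew by up to 0.35 rad, 10 mm or more from fence, stop and jaw. Home: +x edge on the fence, +y end on the stop, centre at board x = 40, y = 90 mm.
- jaw (a joint): Travel of the red jaw along the board's +y (towards the end stop), in m: 0 at the right, 0.25 at most; it starts between 0 and 0.03 and reads 0.190 when it touches a panel that is home. It slides with about 2 N of friction and stays where it is left.
- jaw_face (a point): Centre of the flat +y face of the red jaw, which meets the panel; 33 mm above the bench, on the board's line x = 40 mm. The jaw is a red block 60 mm (board x) by 35 mm (board y), 13 to 55 mm above the bench, with a thin brass plate on top. Its slot does not stand proud.
- jaw_back (a point): Centre of the red jaw's other (-y) face, the one to push on, 33 mm above the bench; same axes as the board.
- gouge_a: Bystander, leave alone: right-hand carving gouge lying behind the fence on the board (along its y), about 210 mm long, 22 mm high; blade towards +y. Origin at its underside.
- gouge_b: Bystander, leave alone: left-hand carving gouge lying behind the fence on the board (along its y), about 210 mm long, 22 mm high; blade towards +y. Origin at its underside.
- wax_tin: Bystander, leave alone: yellow wax tin left of the end stop, 52 mm across, 32 mm high, standing on the board. Origin at its underside.
- mallet: Bystander, leave alone: wooden mallet lying on the bench right of the board, 60 mm high, about 245 mm long. Origin at its underside.
- glue: Bystander, leave alone: white glue bottle, 60 mm across, 150 mm high, on the bench left of the board. Origin at its underside.
- offcut: Bystander, leave alone: wooden offcut 60 x 90 x 35 mm on the bench right of the board, on the robot's side. Origin at its underside.
- brush: Bystander, leave alone: brush lying on the bench left of the board, on the robot's side. Origin at its underside.
Not all that is in view belongs to the job. Leave any green or purple look-alike of the panel alone.

How it is judged (in metres and radians):
At the end, for the whole second after the job is handed in: The panel lies flat on the board within 3.5 mm of fence and end stop and square to them within 0.035 rad, at rest, and the jaw's face is within 3 mm of the panel's free end (x of panel in the frame of jig between 0.0365 and 0.0435 m and y of panel in the frame of jig between 0.0865 and 0.0935 m and z of panel in the frame of jig between 0.009 and 0.015 m and angle between the y axis of panel and the y axis of jig, either way round below 0.035 rad and angle between panel's own z axis and vertical below 0.05 rad and y of jaw_face in the frame of panel above -0.068 m and linear speed of panel below 0.01 m/s); the robot touches nothing.
It fails at once if the panel is lifted off the board (8 mm or more) or tipped (z of panel in the frame of jig above 0.02 m or angle between panel's own z axis and vertical above 0.2 rad).
It fails at once if a tool or other bystander is shifted by more than 20 mm (distance of any of gouge_a, gouge_b, wax_tin, mallet, glue, offcut, brush from where it was at the start of the episode above 0.02 m).
It also fails if it takes over 45 s, if anything falls off the work surface, if the arm or the gripper's body presses on something with over 40 N, if the wrist force passes 120 N, or if a joint passes its speed limit or range.

## Working session

There is one attempt and no reset: what is moved stays moved. The work goes in short steps, Python scripts to look and compute and a tool call to move; the robot and the scene stay as the last step left them, time stands still between calls to the robot, and variables do not carry over. Pictures are saved under pics/ and viewed, at most 10 in all, crops included, and the job is handed in when it is done.

Besides the shell and the picture viewer there is one more tool, called after "Request:" as name(argument=value, ...) on one line, values as JSON. move_arm: Moves the arm, as the interface text tells. Scaled input: -1 to 1 covers 0.04 m each way for a shift and 60 degrees each way for a turn. Its arguments: {"type":"object","properties":{"deltas":{"type":"string"},"hand":{"type":"number"},"grip_force":{"type":"number"}},"required":["deltas"]}

```bash
mkdir -p pics; ls; python3 - <<'E'
from rig import sense, eyes, manip
import cv2, numpy as np
for n in ("top","side"):
    im=eyes.capture(n); cv2.imwrite(f"pics/{n}0.png",im[:,:,::-1]); c=eyes.calibration(n)
    print(n,{k:(np.round(v,3).tolist()) for k,v in c.items()})
s=sense();print(s["time"],s["tcp_pos"],s["tool_rot"],s["opening"],s["contact_force"])
E
```

```text
pics
top {'fx': 516.493, 'fy': 516.493, 'cx': 318.892, 'cy': 235.495, 'k1': -0.057, 'world_to_cam': [[0.001, -1.0, -0.021, 18.903], [-0.986, 0.003, -0.165, 510.024], [0.165, 0.021, -0.986, 1156.3], [0.0, 0.0, 0.0, 1.0]]}
side {'fx': 445.331, 'fy': 445.331, 'cx': 324.917, 'cy': 236.811, 'k1': 0.002, 'world_to_cam': [[-0.986, -0.164, -0.017, 540.614], [-0.117, 0.766, -0.632, 69.757], [0.117, -0.621, -0.775, 1140.664], [0.0, 0.0, 0.0, 1.0]]}
0.1 [ 124.18360757 -535.65876244  302.14366065] [-5.22710052e-04  9.93518017e-01  1.13673548e-01 -2.48283148e-05] 93.80736482460091 [-0.19300737  0.0248968  -0.55978972]
```

View pics/top0.png

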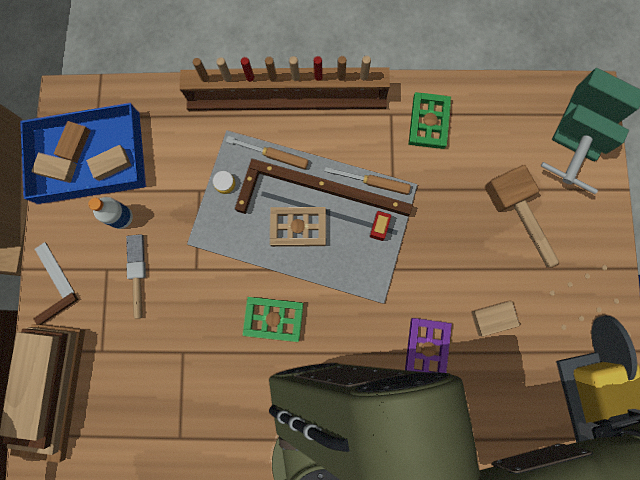

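View pics/side0.png

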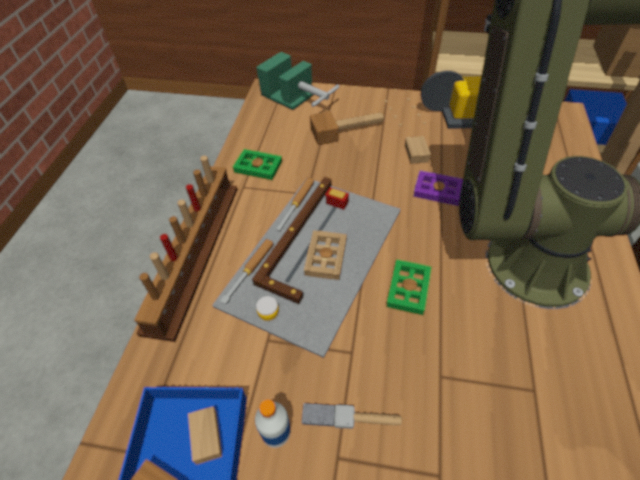

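Top view: pale panel at (298,226), red jaw at (381,226), fence from (250,165) to (412,210), stop at (244,190). Look-alikes: green at (431,120) and (274,318), purple at (430,345). I choose the pale one on the grey board, and check it in a close crop. The side view shows the same, with the panel at (326,254) and the jaw at (338,198).

```bash
cat > h.py <<'E'
from rig import sense, eyes, manip
import cv2, numpy as np
from scipy.optimize import least_squares
C={n:eyes.calibration(n) for n in ("top","side")}
def proj(n,P):
    c=C[n]; M=np.array(c["world_to_cam"]); p=np.atleast_2d(P)@M[:3,:3].T+M[:3,3]
    s=p[:,:2]/p[:,2:]; s=s*(1+c["k1"]*(s**2).sum(1,keepdims=True))
    return s*[c["fx"],c["fy"]]+[c["cx"],c["cy"]]
def plane(n,px,z):
    px=np.atleast_2d(px).astype(float)
    return np.array([np.r_[least_squares(lambda q:(proj(n,[q[0],q[1],z])-p).ravel(),[500,0]).x,z] for p in px])
def tri(pt,ps):
    r=least_squares(lambda q:np.r_[(proj("top",q)-pt).ravel(),(proj("side",q)-ps).ravel()],[500,0,20]); return r.x,r.cost
def masks(im):
    h=cv2.cvtColor(im,cv2.COLOR_RGB2HSV).astype(int); H,S,V=h[...,0],h[...,1],h[...,2]
    return dict(grey=(S<45)&(V>70)&(V<190), red=((H<6)|(H>172))&(S>150)&(V>80), pale=(H>8)&(H<24)&(S>50)&(V>140))
def board(J,xy,z):  # J=(x,y,yaw) board pose -> world
    c,s=np.cos(J[2]),np.sin(J[2]); xy=np.atleast_2d(xy); return np.c_[J[0]+c*xy[:,0]-s*xy[:,1],J[1]+s*xy[:,0]+c*xy[:,1],np.full(len(xy),z)]
def toboard(J,P):
    c,s=np.cos(J[2]),np.sin(J[2]); d=np.atleast_2d(P)[:,:2]-J[:2]; return np.c_[c*d[:,0]+s*d[:,1],-s*d[:,0]+c*d[:,1]]
E
python3 - <<'E'
from h import *
t=cv2.imread("pics/top0.png"); s=cv2.imread("pics/side0.png")
a=cv2.resize(t[125:310,180:430],None,fx=3.2,fy=3.2,interpolation=cv2.INTER_CUBIC); cv2.imwrite("pics/ctop.png",a)
a=cv2.resize(s[170:360,210:410],None,fx=3.1,fy=3.1,interpolation=cv2.INTER_CUBIC); cv2.imwrite("pics/cside.png",a)
# board from plywood corners (top view), z=12
px=[(230,131),(417,186),(386,302),(188,244)]; print(plane("top",px,12).round(1))
E
```

```text
[[ 779.1  240.2   12. ]
 [ 635.9 -218.    12. ]
 [ 357.7 -137.4   12. ]
 [ 495.4  332.8   12. ]]
```

View pics/ctop.png

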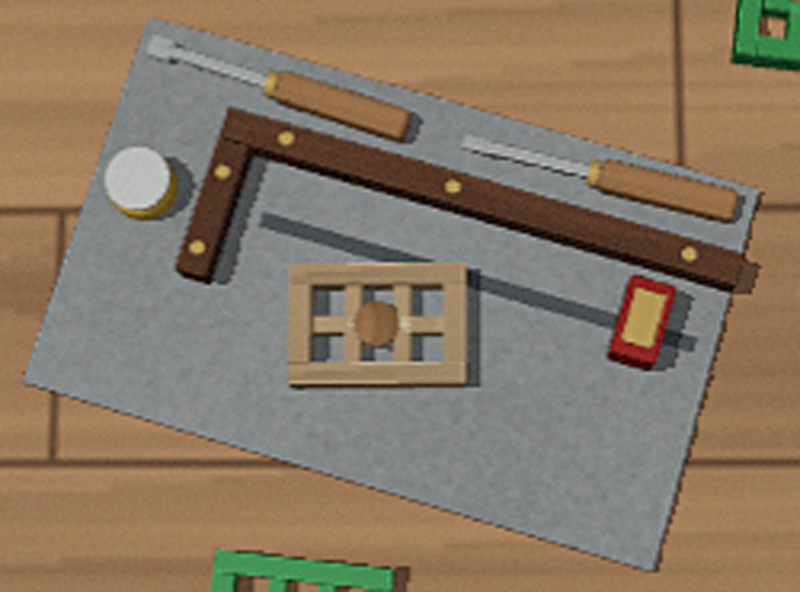

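View pics/cside.png

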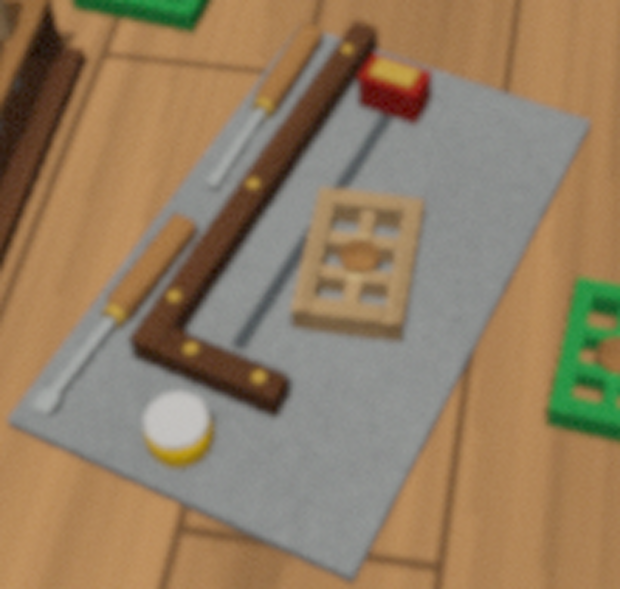

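The crops confirm the pale panel, its top corners at about crop (290,263) to (466,380), the jaw top at (610–675, 276–360), the fence inner corner at (250,148). I now fit the poses from both views.

```bash
cat > fit.py <<'E'
from h import *
T=lambda a:np.array(a,float)/3.2+[180,125]
S=lambda a:np.array(a,float)/3.1+[210,170]
Bm=[(170,270),(170,-220),(-130,-220),(-130,270)]
Bt=T([(150,17),(762,190),(657,571),(24,381)]); Bs=S([(10,422),(320,32),(590,120),(355,580)])
Fm=[(110,180),(85,155)]; Ft=T([(230,108),(250,148)]); Fs=S([(135,342),(180,330)])
Pt=T([(290,263),(466,263),(466,380),(290,380)]); Ps=S([(292,318),(320,187),(424,199),(400,328)])
# panel model corners in order (+x+y),(+x-y),(-x-y),(-x+y)
Pm=[(45,65),(45,-65),(-45,-65),(-45,65)]
Jt=T([(634,276),(675,285),(655,362),(610,355)]);Js=S([(360,88),(368,57),(429,72),(418,103)])
if __name__=="__main__":
    for nm,a,b in (("board",Bt,Bs),("fence",Ft,Fs),("panel",Pt,Ps),("jaw",Jt,Js)):
        for p,q in zip(a,b): x,c=tri(p,q); print(nm,x.round(1),round(c,2))
    def r(J): return np.r_[(proj("top",board(J,Bm,12))-Bt).ravel(),(proj("side",board(J,Bm,12))-Bs).ravel(),(proj("top",board(J,Fm,42))-Ft).ravel(),(proj("side",board(J,Fm,42))-Fs).ravel()]
    f=least_squares(r,[560,50,-.2],loss="soft_l1"); J=f.x; print("J",J.round(4).tolist(),r(J).round(1))
    def rp(Q): return np.r_[(proj("top",board(Q,Pm,38))-Pt).ravel(),(proj("side",board(Q,Pm,38))-Ps).ravel()]
    g=least_squares(rp,[580,30,0],loss="soft_l1"); Q=g.x; print("panel",Q.round(3),rp(Q).round(1), "in board",toboard(J,Q[:2]).round(1),"yaw rel",(Q[2]-J[2]).round(3))
    m=lambda y:[(70,y),(70,y-35),(10,y-35),(10,y)]
    def rj(y): return np.r_[(proj("top",board(J,m(y[0]),55))-Jt).ravel(),(proj("side",board(J,m(y[0]),55))-Js).ravel()]
    k=least_squares(rj,[-100],loss="soft_l1"); print("jaw face y",k.x,rj(k.x).round(1))
    np.save("J.npy",J)
E
python3 fit.py
```

```text
board [781.2 249.4   5.4] 0.75
board [ 633.9 -222.3    1.3] 15.79
board [ 354.4 -136.4    5.7] 0.01
board [494.4 335.8   5.9] 0.45
fence [696.4 180.2  34.3] 1.45
fence [664.4 164.3  35.2] 1.89
panel [579.5 133.9  26.2] 0.67
panel [578.8   2.8  34.3] 0.02
panel [490.5   3.   35. ] 0.35
panel [491.8 132.1  28.8] 0.28
jaw [ 567.2 -120.8   32.2] 1.0
jaw [ 560.7 -149.7   42.9] 0.05
jaw [ 502.7 -133.3   48.5] 0.01
jaw [ 508.8 -101.7   40.3] 0.01
J [539.4225, 39.825, -0.2902] [-0.7  0.6 -0.5  0.2 -0.8  1.1 -0.7  1.3 -0.8 -1.4 -6.3 -3.5  1.  -0.8
  0.4 -1.2 -0.7  0.2 -0.3  0.2 -1.6 -1.9 -2.  -2.1]
panel [ 5.34171e+02  6.87410e+01 -2.00000e-03] [-0.5 -0.2 -0.4 -0.3 -0.4  1.  -1.2  1.  -0.9 -3.  -0.3 -0.7 -0.1 -0.6
  0.4 -1.6] in board [[-13.3  26.2]] yaw rel 0.289
jaw face y [-140.40609334] [-1.8 -0.8  0.   0.6 -0.6  1.1 -1.3 -0.9 -1.2 -4.5  1.6 -2.5  1.4 -0.9
 -0.2 -2.7]
```

Request:
move_arm(deltas="0 0 0 0 0 0.099; 0 0 0 0 0 0.099; 0 0 0 0 0 0.099; 0 0 0 0 0 0.099; 0 0 0 0 0 0.099; 0 0 0 0 0 0", hand=0.28)

```text
time: 0.6
tcp_pos: [124.2, -535.7, 302.3]
tool_rot: [-0.0, 0.989, -0.147, -0.0]
contact_force: [0.4, 0.1, 0.5]
opening: 60.8
gripper_force: 0.0
```

Request:
move_arm(deltas="0.58 -0.79 0 0 0 0; 0.58 -0.79 0 0 0 0; 0.58 -0.79 0 0 0 0; 0.58 -0.79 0 0 0 0; 0.58 -0.79 0 0 0 0; 0.58 -0.79 0 0 0 0; 0.58 -0.79 0 0 0 0; 0.58 -0.79 0 0 0 0; 0.58 -0.79 0 0 0 0; 0.58 -0.79 0 0 0 0")

```text
time: 1.43
tcp_pos: [438.3, -297.9, 302.6]
tool_rot: [-0.0, 0.99, -0.143, -0.0]
contact_force: [-0.2, -1.4, -0.1]
opening: 60.4
gripper_force: 0.0
```

```bash
cat > w.py <<'E'
from h import *
J=np.load("J.npy"); s=sense(); p=np.array(s["tcp_pos"]); q=s["tool_rot"]
print("t",s["time"],"board xy",toboard(J,p).round(1),"tip z",round(p[2]-97,1),"tool yaw-J",round(2*np.arctan2(q[2],q[1])-J[2],4),"F",toboard([0,0,J[2]],s["contact_force"]).round(1),"q",np.round(s["q"],2))
E
python3 w.py
```

```text
t 1.4333 board xy [[-3.000e-01 -3.526e+02]] tip z 205.6 tool yaw-J 0.0036 F [[ 0.2 -1.4]] q [-0.67  0.26  1.58 -0.    1.31  1.19]
```

Request:
move_arm(deltas="-0.25 -0.93 0 0 0 0; -0.25 -0.93 0 0 0 0; -0.25 -0.93 0 0 0 0; -0.25 -0.93 0 0 0 0; -0.25 -0.93 0 0 0 0; -0.25 -0.93 0 0 0 0; -0.25 -0.93 0 0 0 0; -0.25 -0.93 0 0 0 0; -0.25 -0.93 0 0 0 0; -0.25 -0.93 0 0 0 0")

```text
time: 2.27
tcp_pos: [447.3, 87.4, 302.7]
tool_rot: [-0.0, 0.99, -0.143, 0.0]
contact_force: [1.0, 0.2, 0.1]
opening: 60.3
gripper_force: 0.0
```

```bash
python3 w.py
```

```text
t 2.2667 board xy [[-101.9   19.3]] tip z 205.7 tool yaw-J 0.0036 F [[0.9 0.4]] q [ 0.11  0.09  1.77 -0.    1.28  1.97]
```

Request:
move_arm(deltas="0 0 0.95 0 0 0; 0 0 0.95 0 0 0; 0 0 0.95 0 0 0; 0 0 0.95 0 0 0; 0 0 0.5 0 0 0; 0 0 0.25 0 0 0; 0 0 0 0 0 0")

```text
time: 2.85
tcp_pos: [447.1, 85.5, 119.1]
tool_rot: [0.0, 0.99, -0.144, -0.002]
contact_force: [-0.1, -0.5, -0.1]
opening: 59.8
gripper_force: 0.0
```

```bash
python3 w.py; python3 - <<'E'
from h import *
im=eyes.capture("side"); cv2.imwrite("pics/s1.png",cv2.resize(im[170:360,210:410,::-1],None,fx=3.1,fy=3.1,interpolation=cv2.INTER_CUBIC))
E
```

```text
t 2.85 board xy [[-101.5   17.3]] tip z 22.1 tool yaw-J 0.0019 F [[ 0.  -0.6]] q [ 0.11  0.35  1.94 -0.    0.85  1.97]
```

View pics/s1.png

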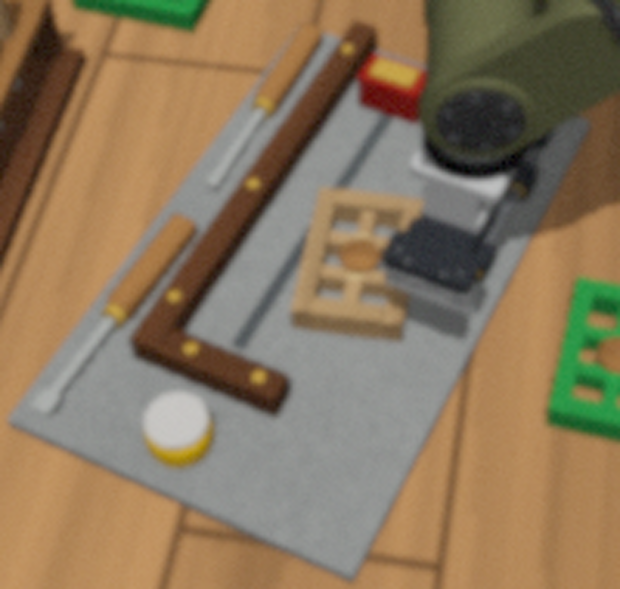

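The side crop shows the fingers standing just outside the panel's near long edge (around (440,300)) with nothing moved. I push slowly in board +x.

Request:
move_arm(deltas="0.15 0 0 0 0 0; 0.15 0 0 0 0 0; 0.15 0 0 0 0 0; 0.15 0 0 0 0 0; 0.15 0 0 0 0 0; 0.15 0 0 0 0 0; 0.15 0 0 0 0 0; 0.15 0 0 0 0 0; 0.15 0 0 0 0 0; 0.15 0 0 0 0 0")

```text
time: 3.73
tcp_pos: [505.8, 68.2, 120.6]
tool_rot: [-0.0, 0.989, -0.145, -0.0]
contact_force: [-0.8, 0.5, 1.8]
opening: 60.5
gripper_force: 0.8
```

```bash
python3 w.py; python3 - <<'E'
from h import *
im=eyes.capture("side"); cv2.imwrite("pics/s2.png",cv2.resize(im[170:360,210:410,::-1],None,fx=3.1,fy=3.1,interpolation=cv2.INTER_CUBIC))
E
```

```text
t 3.7333 board xy [[-40.3  17.6]] tip z 23.6 tool yaw-J -0.0004 F [[-0.9  0.2]] q [0.06 0.45 1.79 0.   0.9  1.92]
```

View pics/s2.png

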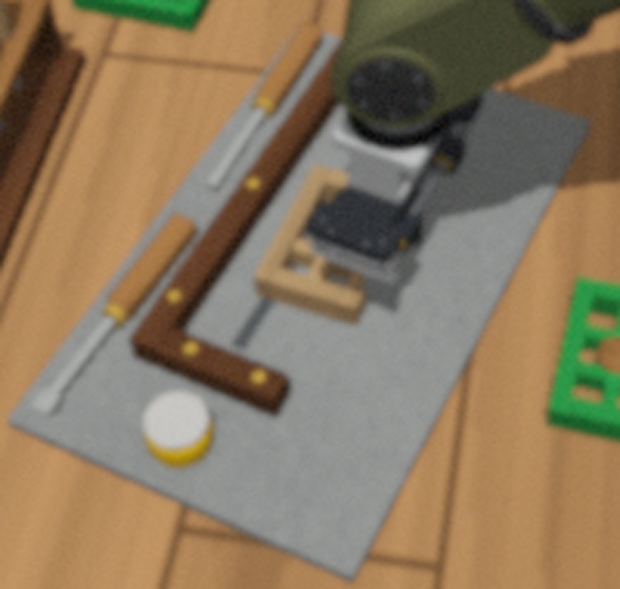

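The panel has turned nearly parallel to the fence, its edge running (262,285) to (320,175). I push on towards contact.

Request:
move_arm(deltas="0.1 0 0 0 0 0; 0.1 0 0 0 0 0; 0.1 0 0 0 0 0; 0.1 0 0 0 0 0; 0.1 0 0 0 0 0; 0.05 0 0 0 0 0; 0.05 0 0 0 0 0")

```text
time: 4.37
tcp_pos: [528.4, 61.4, 120.6]
tool_rot: [-0.0, 0.989, -0.145, -0.0]
contact_force: [-2.4, 0.9, 1.1]
opening: 60.5
gripper_force: 1.0
```

```bash
python3 w.py
```

```text
t 4.3667 board xy [[-16.7  17.5]] tip z 23.6 tool yaw-J -0.0005 F [[-2.6  0.2]] q [0.05 0.49 1.73 0.   0.92 1.91]
```

Request:
move_arm(deltas="0.04 0 0 0 0 0; 0.04 0 0 0 0 0; 0.04 0 0 0 0 0; 0 0 0 0 0 0")

```text
time: 4.7
tcp_pos: [533.1, 60.0, 120.7]
tool_rot: [-0.0, 0.989, -0.145, 0.0]
contact_force: [-0.2, -0.0, 0.3]
opening: 60.0
gripper_force: 0.0
```

```bash
python3 w.py
```

```text
t 4.7 board xy [[-11.8  17.6]] tip z 23.7 tool yaw-J -0.0004 F [[-0.1 -0.1]] q [ 0.04  0.49  1.72 -0.    0.93  1.91]
```

Not yet at the fence; continue gently until the force rises.

Request:
move_arm(deltas="0.04 0 0 0 0 0; 0.04 0 0 0 0 0")

```text
time: 4.87
tcp_pos: [535.4, 59.4, 120.6]
tool_rot: [-0.0, 0.989, -0.145, -0.001]
contact_force: [-17.6, 5.3, 15.0]
opening: 60.0
gripper_force: 9.0
```

Request:
move_arm(deltas="0.04 0 0 0 0 0")

```text
time: 4.95
tcp_pos: [535.8, 59.3, 120.6]
tool_rot: [-0.0, 0.989, -0.145, -0.003]
contact_force: [-29.2, 8.3, 24.1]
opening: 60.2
gripper_force: 15.5
```

Request:
move_arm(deltas="0.03 0 0 0 0 0; 0 0 0 0 0 0")

```text
time: 5.12
tcp_pos: [536.1, 59.3, 120.6]
tool_rot: [-0.0, 0.989, -0.145, -0.005]
contact_force: [-28.8, 9.3, 24.2]
opening: 60.0
gripper_force: 15.4
```

The panel is on the fence (force ~30 N at board x ≈ −9). Back off, rise, and go behind the jaw with the hand shut.

Request:
move_arm(deltas="-0.2 0 0 0 0 0; -0.4 0 0 0 0 0; 0 0 -1 0 0 0; 0 0 -1 0 0 0")

```text
time: 5.45
tcp_pos: [514.4, 65.4, 200.2]
tool_rot: [0.0, 0.989, -0.145, -0.002]
contact_force: [1.1, -0.6, 0.4]
opening: 60.1
gripper_force: 0.0
```

Request:
move_arm(deltas="0.24 0.8 0 0 0 0; 0.24 0.8 0 0 0 0; 0.24 0.8 0 0 0 0; 0.24 0.8 0 0 0 0; 0.24 0.8 0 0 0 0; 0.24 0.8 0 0 0 0; 0.24 0.8 0 0 0 0; 0 0 0 0 0 0", hand=-1, grip_force=5)

```text
time: 6.12
tcp_pos: [515.6, -173.3, 200.8]
tool_rot: [0.001, 0.989, -0.147, 0.001]
contact_force: [-0.2, -0.3, -0.3]
opening: 10.3
gripper_force: 0.0
```

```bash
python3 w.py;  python3 - <<'E'
from h import *
im=eyes.capture("side"); cv2.imwrite("pics/s3.png",cv2.resize(im[150:340,210:410,::-1],None,fx=3.1,fy=3.1,interpolation=cv2.INTER_CUBIC))
E
```

```text
t 6.1167 board xy [[  38.1 -211. ]] tip z 103.8 tool yaw-J -0.0042 F [[-0.1 -0.3]] q [-0.39  0.39  1.65 -0.    1.1   1.47]
```

View pics/s3.png

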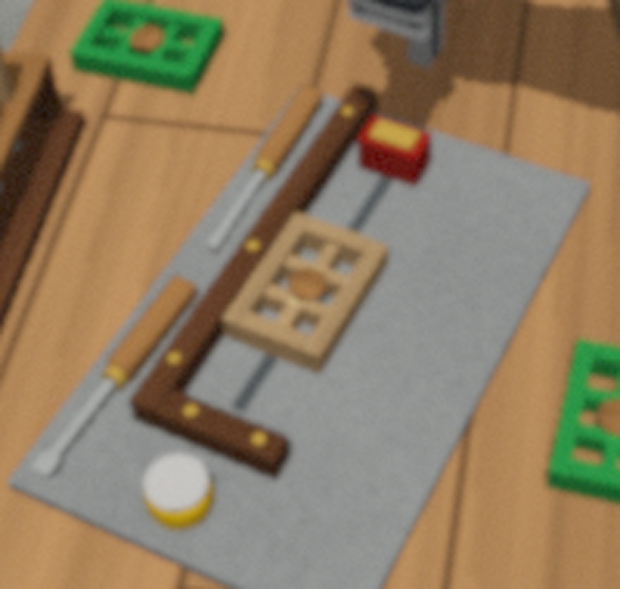

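The panel lies along the fence (corners (303,213), (225,325), (322,365), (388,245)), the jaw is untouched at (395,148), and the shut hand is behind it. I descend and push the jaw.

Request:
move_arm(deltas="0.1 0 0.9 0 0 0; 0 0 0.65 0 0 0; 0 0 0.3 0 0 0; 0 0 0 0 0 0")

```text
time: 6.5
tcp_pos: [518.8, -168.6, 124.3]
tool_rot: [-0.001, 0.99, -0.144, -0.002]
contact_force: [0.1, 0.3, 0.0]
opening: 0.2
gripper_force: 0.0
```

Request:
move_arm(deltas="0 -0.2 0 0 0 0; 0 -0.2 0 0 0 0; 0 -0.15 0 0 0 0; 0 -0.15 0 0 0 0; 0 -0.15 0 0 0 0; 0 -0.15 0 0 0 0; 0 -0.15 0 0 0 0; 0 -0.15 0 0 0 0")

```text
time: 7.17
tcp_pos: [534.8, -119.4, 126.8]
tool_rot: [0.0, 0.989, -0.145, 0.0]
contact_force: [0.4, -1.5, 2.0]
opening: 0.4
gripper_force: 1.2
```

```bash
python3 w.py
```

```text
t 7.1667 board xy [[  41.1 -153.9]] tip z 29.8 tool yaw-J -0.0004 F [[ 0.8 -1.3]] q [-0.29  0.51  1.68 -0.    0.95  1.57]
```

Request:
move_arm(deltas="0 -0.16 0 0 0 0; 0 -0.16 0 0 0 0; 0 -0.16 0 0 0 0; 0 -0.16 0 0 0 0; 0 -0.16 0 0 0 0; 0 -0.16 0 0 0 0; 0 -0.16 0 0 0 0; 0 -0.16 0 0 0 0; 0 -0.16 0 0 0 0; 0 -0.16 0 0 0 0")

```text
time: 8.0
tcp_pos: [553.1, -58.1, 126.6]
tool_rot: [0.0, 0.989, -0.145, 0.0]
contact_force: [0.6, -4.3, 1.5]
opening: 0.4
gripper_force: 1.9
```

Request:
move_arm(deltas="0 -0.14 0 0 0 0; 0 -0.14 0 0 0 0; 0 -0.14 0 0 0 0; 0 -0.14 0 0 0 0; 0 -0.14 0 0 0 0; 0 -0.14 0 0 0 0; 0 -0.14 0 0 0 0; 0 -0.14 0 0 0 0; 0 -0.1 0 0 0 0; 0 -0.1 0 0 0 0")

```text
time: 8.83
tcp_pos: [568.2, -7.6, 126.7]
tool_rot: [-0.0, 0.989, -0.145, 0.0]
contact_force: [2.6, -5.2, 1.9]
opening: 0.2
gripper_force: 1.8
```

```bash
python3 w.py
```

```text
t 8.8333 board xy [[ 41.1 -37.2]] tip z 29.7 tool yaw-J -0.0003 F [[ 4.  -4.2]] q [-0.08  0.54  1.62  0.    0.98  1.78]
```

Request:
move_arm(deltas="0 -0.08 0 0 0 0; 0 -0.08 0 0 0 0; 0 -0.05 0 0 0 0; 0 -0.05 0 0 0 0")

```text
time: 9.17
tcp_pos: [571.0, 2.1, 126.6]
tool_rot: [0.0, 0.989, -0.145, -0.0]
contact_force: [1.9, -3.9, 1.8]
opening: 0.6
gripper_force: 1.7
```

Request:
move_arm(deltas="0 -0.04 0 0 0 0; 0 -0.04 0 0 0 0")

```text
time: 9.33
tcp_pos: [571.9, 5.1, 126.7]
tool_rot: [-0.0, 0.989, -0.145, -0.0]
contact_force: [1.4, -4.0, 1.2]
opening: 0.9
gripper_force: 1.7
```

```bash
python3 w.py;  python3 - <<'E'
from h import *
im=eyes.capture("side"); cv2.imwrite("pics/s4.png",cv2.resize(im[170:360,210:410,::-1],None,fx=3.1,fy=3.1,interpolation=cv2.INTER_CUBIC))
E
```

```text
t 9.3333 board xy [[ 41.1 -23.9]] tip z 29.7 tool yaw-J -0.0004 F [[ 2.5 -3.4]] q [-0.06  0.55  1.61  0.    0.98  1.81]
```

View pics/s4.png

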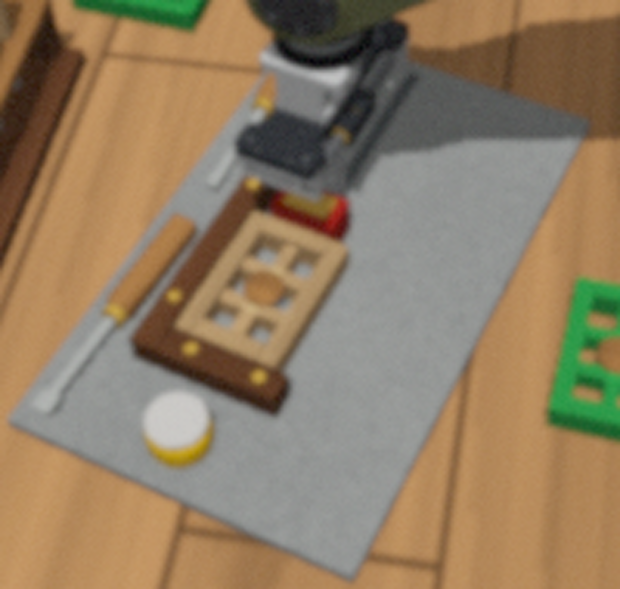

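The panel sits along the fence, with its +y end almost on the stop (about (180,330) to (277,365)), and the jaw behind it at (312,210). I keep pushing in small steps until the force rises.

Request:
move_arm(deltas="0 -0.04 0 0 0 0; 0 -0.03 0 0 0 0")

```text
time: 9.55
tcp_pos: [572.6, 7.5, 126.6]
tool_rot: [0.0, 0.989, -0.145, -0.0]
contact_force: [-3.9, -17.5, 4.6]
opening: 0.6
gripper_force: 8.8
```

Request:
move_arm(deltas="0 -0.03 0 0 0 0; 0 0 0 0 0 0")

```text
time: 9.72
tcp_pos: [572.7, 7.6, 126.6]
tool_rot: [0.001, 0.989, -0.145, -0.001]
contact_force: [-2.2, -16.2, 4.7]
opening: 0.5
gripper_force: 7.9
```

Request:
move_arm(deltas="0 -0.03 0 0 0 0; 0 0 0 0 0 0")

```text
time: 9.88
tcp_pos: [572.8, 7.8, 126.6]
tool_rot: [0.002, 0.989, -0.145, -0.001]
contact_force: [-7.1, -23.4, 5.8]
opening: 0.8
gripper_force: 12.4
```

Seated at the stop. I withdraw, then check flushness at the fence with a gentle push on the long edge.

Request:
move_arm(deltas="0 0.2 0 0 0 0; 0 0.3 0 0 0 0; 0 0 -1 0 0 0; 0 0 -1 0 0 0; 0 0 0 0 0 0")

```text
time: 10.3
tcp_pos: [569.4, -9.6, 213.7]
tool_rot: [-0.001, 0.989, -0.145, 0.005]
contact_force: [1.1, 0.8, 1.0]
opening: 0.3
gripper_force: 0.0
```

Request:
move_arm(deltas="-0.48 -0.79 0 0 0 0; -0.48 -0.79 0 0 0 0; -0.48 -0.79 0 0 0 0; -0.48 -0.79 0 0 0 0; 0 0 0 0 0 0; 0 0 0 0 0 0", hand=0.28)

```text
time: 10.8
tcp_pos: [529.7, 135.3, 206.4]
tool_rot: [-0.0, 0.99, -0.143, -0.0]
contact_force: [0.3, -1.0, 0.2]
opening: 37.0
gripper_force: 0.0
```

```bash
python3 w.py;
```

```text
t 10.8 board xy [[-36.6  88.7]] tip z 109.4 tool yaw-J 0.0026 F [[ 0.6 -0.9]] q [0.18 0.39 1.64 0.   1.12 2.04]
```

Request:
move_arm(deltas="0 0 0.9 0 0 0; 0 0 0.8 0 0 0; 0 0 0.4 0 0 0; 0 0 0 0 0 0")

```text
time: 11.13
tcp_pos: [529.0, 132.5, 119.0]
tool_rot: [0.001, 0.989, -0.145, -0.003]
contact_force: [0.8, -0.6, -0.8]
opening: 59.7
gripper_force: 0.0
```

Request:
move_arm(deltas="0.15 0 0 0 0 0; 0.15 0 0 0 0 0; 0.15 0 0 0 0 0; 0.1 0 0 0 0 0; 0 0 0 0 0 0")

```text
time: 11.55
tcp_pos: [552.5, 127.2, 123.5]
tool_rot: [-0.0, 0.989, -0.145, 0.001]
contact_force: [-0.5, 0.1, -1.3]
opening: 60.2
gripper_force: 0.0
```

```bash
python3 w.py;
```

```text
t 11.55 board xy [[-12.5  87.5]] tip z 26.5 tool yaw-J -0.001 F [[-0.6 -0.1]] q [ 0.16  0.54  1.63 -0.    0.97  2.02]
```

Request:
move_arm(deltas="0.04 0 0 0 0 0; 0.04 0 0 0 0 0")

```text
time: 11.72
tcp_pos: [554.5, 126.7, 122.9]
tool_rot: [-0.0, 0.989, -0.145, 0.0]
contact_force: [-0.4, -0.1, -1.1]
opening: 60.1
gripper_force: 0.0
```

Request:
move_arm(deltas="0.03 0 0 0 0 0; 0 0 0 0 0 0")

```text
time: 11.88
tcp_pos: [555.3, 126.5, 122.7]
tool_rot: [0.0, 0.989, -0.145, -0.001]
contact_force: [-3.2, 1.2, 3.0]
opening: 60.0
gripper_force: 2.0
```

```bash
python3 w.py;
```

```text
t 11.8833 board xy [[-9.6 87.6]] tip z 25.7 tool yaw-J -0.0004 F [[-3.4  0.2]] q [0.16 0.55 1.62 0.   0.97 2.02]
```

Request:
move_arm(deltas="0.03 0 0 0 0 0; 0 0 0 0 0 0")

```text
time: 12.05
tcp_pos: [555.7, 126.5, 122.7]
tool_rot: [0.0, 0.989, -0.145, -0.002]
contact_force: [-12.6, 2.9, 10.0]
opening: 59.9
gripper_force: 6.6
```

```bash
python3 w.py;
```

```text
t 12.05 board xy [[-9.2 87.7]] tip z 25.7 tool yaw-J -0.0003 F [[-13.   -0.8]] q [0.16 0.55 1.62 0.   0.98 2.02]
```

Flush against the fence (stiff contact). I retreat and take a last look.

Request:
move_arm(deltas="-0.15 0 0 0 0 0; -0.4 0 0 0 0 0; -0.3 0 0 0 0 0; 0 0 -1 0 0 0; 0 0 -1 0 0 0; 0 0 -1 0 0 0; -0.9 0 0 0 0 0; -0.9 0 0 0 0 0; -0.9 0 0 0 0 0; 0 0 0 0 0 0")

```text
time: 12.88
tcp_pos: [416.4, 167.7, 242.5]
tool_rot: [0.0, 0.99, -0.144, -0.001]
contact_force: [-0.8, -0.9, 0.2]
opening: 60.1
gripper_force: 0.0
```

```bash
python3 w.py;  python3 - <<'E'
from h import *
im=eyes.capture("side"); cv2.imwrite("pics/s5.png",cv2.resize(im[200:300,240:340,::-1],None,fx=5.8,fy=5.8,interpolation=cv2.INTER_CUBIC))
E
```

```text
t 12.8833 board xy [[-154.4   87.3]] tip z 145.5 tool yaw-J 0.0015 F [[-0.5 -1.1]] q [0.3  0.14 1.87 0.   1.14 2.16]
```

View pics/s5.png

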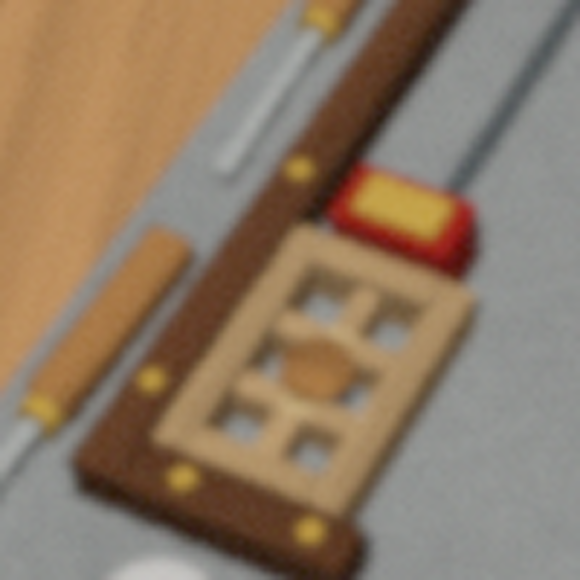

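The picture shows the panel tight in the corner: its long edge lies along the fence from (155,440) to (290,225), its end is on the stop, and the red jaw touches the free end at (400,250). The hand is clear.

```bash
python3 -c "
from rig import manip
print(manip.finish_job())"
```

```text
the job is handed in; nothing more can be done
None
```

The job is handed in: the last picture and the contact forces show the panel flush in the corner with the jaw against its free end and the hand clear; no verdict came back.

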